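Mirror a row of soldering supplies onto the new rack

ROBOT

A 6-joint arm with a two-finger parallel gripper is mounted at the origin on a cart in front of the work surface, level with it; the furniture and walls round the work are solid. World frame = base frame: x ahead of the robot, y to its left, z up, the work surface at z = 0. Lengths are in m, angles in rad, forces in N, time in s.
With the tool pointing down it reaches from about 0.325 to 0.85 m from the base axis. Payload 15.5 kg.
Tool frame: the origin (TCP) lies where the fingers leave the gripper's body, on its centre line; the fingertips stand 78 mm ahead of it and the grasp point (between the pads) lies 60 mm ahead of it; z points along the fingers, y is the line along which they close (so a half turn about z gives the same grasp; the last joint's range is limited). The gripper opens to 91 mm and grips with 3 to 60 N. Pads are 32 mm wide; open, the fingers measure 118 mm over their backs; the gripper's body (76 mm by 178 mm) begins 60 mm behind the grasp point.
Start: joints at [-0.096, 0.494, 1.345, -0, 1.302, -0.096], TCP at [0.625, 0, 0.292] pointing down, gripper open.
Joint ranges: [-2.91, 2.91], [-0.82, 2.16], [0.22, 2.67], [-1.22, 4.37], [0.12, 2.79], [-3.08, 3.08]. Speed limits (rad/s): [1.89, 1.89, 2.57, 3.01, 3.01, 3.01].

INTERFACE

Orientations are given as a rotation vector (axis times angle).
In Python, from station import arm, capture, calibration, sign_off, spotter gives the robot as it stands.
- The arm moves only by the shell command python3 -m pendant 'ROWS' [OPENING] [FORCE]. ROWS is text: rows parted by semicolons, each of 6 numbers parted by spaces: the shift along the tool's x, y, z as a fraction of full scale, then the turn, a rotation vector about the tool's x, y, z as a fraction of full scale. In form: tx ty tz rx ry rz; .... A call has 1 to 12 rows; each row is the pose to reach, as a shift and turn from the pose commanded when the call began, along the tool's axes at that moment, turning the shorter way round; what a row does not reach only later rows make up. Full scale, the value 1, is 500 mm for a shift and 360 degrees for a turn. A row lasts 1/8 s, in which the tool goes at most 62.5 mm and 10.7 degrees, less where a joint would pass 70% of its speed; a pose out of reach is approached as far as the arm can. A call with a number of a shift or a turn outside -1 to 1 is refused whole. A call with a gripper value outside its range is refused whole. OPENING is the opening, from 0 (shut) to 1 (fully open), set as the call begins (- or left out, the last holds). The fingers move at their own pace and stop on an object; FORCE is the grip in N (left out, the last holds). Time passes only in rows, so rows that repeat a pose let the fingers close. It gives the time, the measured TCP pose, the force, the opening and the grip force at its end, in the units of the state.
- arm.get_obs(): the state, without advancing time (a new reading comes with each control period).
- capture(name): name is "scene" or "side" or "wrist"; returns (picture, depth): 420x560x3 uint8, blue, green, red; 420x560 float32, m along the optical axis (not along the pixel's ray), 0 where there is no reading.
- calibration(name): a dict with "fx", "fy", "cx", "cy" (pixels), "k1" (the pictures are not rectified: a ray, as slopes to the right and down, at radius r is drawn at 1 + k1 r^2 times it, then the intrinsics apply), "pose" (4x4, takes a point from camera to world coordinates). Camera axes: x right, y up, looking along -z (the intrinsics and any distortion apply to the point x, -y, -z); pixel columns grow to the right and rows downward; lengths in m; the calibration is good to about 2 mm. A picture is of the moment at which its call begins: read the wrist's pose just before it. calibration takes no time and is no camera call; for the wrist camera it gives the pose at the moment of the call.
- sign_off(): hands the job in; it is judged then, once.
Trained networks look in the newest picture that a camera, given by its name, has taken for a name from the list of things; names that differ only in an ending like _2 or _b are one class to them, and where a whole thing is asked for, a point or a joint stands for the part that bears it (a point fixed in the world has none). Each returns a list of dicts, best first, with "conf" (0 to 1); they miss things now and then, are a little off and sometimes report something else, mostly with a low value. They report only what shows in the picture. A call takes as long as a camera call. They do not tell look-alikes from the thing itself.
- spotter.recognise(camera, thing): "centre" ([x, y, z] in m, in the coordinates of the camera as it stood for that picture, good to about 4 mm: the middle of the surface that is visible of it).
- spotter.mark_of(camera, thing): "centre" ([x, y, z] in m, in the coordinates of the camera as it stood for that picture, good to about 4 mm: a listed point, or the origin of a listed thing).
The state is a dict: "t": time; "joint_pos": joint angles; "dq": joint speeds; "effort": joint torques, N m; "tcp_pos": TCP position; "ee_rot": TCP orientation; "ft_force": force on the tool from outside, world axes, zero at the start; "moment": the same for the moment, N m; "grip_width": finger opening in m; "grasp_force": force on a finger pad.
Only numpy, scipy, OpenCV 4.12 (cv2) and the standard library are available. Lean on these libraries where they do the work, as an engineer would, in place of code of your own. Each camera call takes 0.05 s, during which the arm holds its last target. There are 200 camera calls.

TASK

A left-handed colleague takes over this bench: move the four supplies (squeeze bottle, dark capped bottle, solder spool, squat jar) from the tiles of the plywood rack into the empty four-pocket aluminium rack in reverse order, so that what stood furthest left goes into the pocket furthest right, the next into the pocket beside it, and so on. Never tip any of them over, and leave each standing upright on the floor of its own pocket, released and at rest.

Things in the scene. Friction and masses are not known exactly. Their poses are not given: they have to be found in the camera images.
- dropper: small cream squeeze bottle with a stepped yellow nozzle cap; round body 33 mm diameter and 47 mm high, cap 20 mm diameter, 68 mm high in all; loose, about 40 g. Origin: centre of its underside, z up along its axis. Grip it from above across the body.
- capped_bottle: small dark green bottle with a straight black cap; round body 35 mm diameter and 45 mm high, cap 20 mm diameter, 63 mm high in all; loose, about 40 g. Origin: centre of its underside, z up along its axis. Grip it from above across the body.
- spool: spool of grey solder wire with green flanges, on end, 56 mm high, about 200 g, loose; flanges 49 mm in diameter and 4 mm thick, the upper one 52 to 56 mm above the underside; take the core between as only 22 mm thick. Origin: centre of its underside, z up along its axis. Grip it from above across the upper flange, flange level with the middle of the finger pads.
- jar: squat pale jar with a fixed lid, 45 mm in diameter and 38 mm high; only its body, the lower 28 mm (about 42 mm across), can be gripped; loose, about 40 g. Origin: centre of its underside, z up along its axis. Grip it from above with the fingertips about 10 mm above its underside.
- tile_dropper: fixed square grey tile 66 x 66 mm with a round black rubber pad, on the old rack, under the squeeze bottle at the start, and so a lasting mark of that thing's place in the old row. It is 8 mm high with its pad; origin: centre of its underside, 8 mm above the worktop. The thing stands on the pad at first, 16 mm above the worktop.
- tile_capped_bottle: fixed square grey tile 66 x 66 mm with a round black rubber pad, on the old rack, under the dark capped bottle at the start, and so a lasting mark of that thing's place in the old row. It is 8 mm high with its pad; origin: centre of its underside, 8 mm above the worktop. The thing stands on the pad at first, 16 mm above the worktop.
- tile_spool: fixed square grey tile 66 x 66 mm with a round black rubber pad, on the old rack, under the solder spool at the start, and so a lasting mark of that thing's place in the old row. It is 8 mm high with its pad; origin: centre of its underside, 8 mm above the worktop. The thing stands on the pad at first, 16 mm above the worktop.
- tile_jar: fixed square grey tile 66 x 66 mm with a round black rubber pad, on the old rack, under the squat jar at the start, and so a lasting mark of that thing's place in the old row. It is 8 mm high with its pad; origin: centre of its underside, 8 mm above the worktop. The thing stands on the pad at first, 16 mm above the worktop.
- old_rack: the old rack: fixed plywood board 84 x 304 mm, top 8 mm above the worktop, carrying the four grey tiles in a row along its own y axis, centres at y = +108, +36, -36 and -108 mm. Origin: centre of its underside on the worktop, z up. Left or right of the new rack; its y axis is within 17 degrees of the robot's y (+y: left).
- new_rack: the new rack, empty: fixed aluminium tray 80 x 296 mm; black ribs part it into four pockets, 64 x 64 mm inside, in a row along its y axis, centres at x = 0, y = +108, +36, -36 and -108 mm. Pocket floor 8 mm, rib tops 13 mm above the worktop; ribs 8 mm wide. Origin: centre of its underside on the worktop, z up. Its y axis is within 17 degrees of the robot's y (+y: left).
Mind the look-alikes: they are no part of the job. What is shaped like the dropper but red is not meant. Leave any purple look-alike of the spool alone.

How it is judged:
At the end, for the whole second after the job is handed in: each thing stands released, at rest and upright (within 0.12 rad) on the floor (within 4 mm) of the new rack's pocket that mirrors its place in the old row (from y on the old rack to -y on the new), within 16 mm of the pocket centre in x and in y (((y of tile_dropper in the frame of old_rack between 0.088 and 0.128 m and y of dropper in the frame of new_rack between -0.124 and -0.092 m) or (y of tile_dropper in the frame of old_rack between 0.016 and 0.056 m and y of dropper in the frame of new_rack between -0.052 and -0.02 m) or (y of tile_dropper in the frame of old_rack between -0.056 and -0.016 m and y of dropper in the frame of new_rack between 0.02 and 0.052 m) or (y of tile_dropper in the frame of old_rack between -0.128 and -0.088 m and y of dropper in the frame of new_rack between 0.092 and 0.124 m)) and x of dropper in the frame of new_rack between -0.016 and 0.016 m and z of dropper in the frame of new_rack between 0.004 and 0.0115 m and angle between each of dropper, capped_bottle, spool, jar's own z axis and vertical below 0.12 rad and linear speed of each of dropper, capped_bottle, spool, jar below 0.02 m/s and angular speed of each of dropper, capped_bottle, spool, jar below 0.2 rad/s and ((y of tile_capped_bottle in the frame of old_rack between 0.088 and 0.128 m and y of capped_bottle in the frame of new_rack between -0.124 and -0.092 m) or (y of tile_capped_bottle in the frame of old_rack between 0.016 and 0.056 m and y of capped_bottle in the frame of new_rack between -0.052 and -0.02 m) or (y of tile_capped_bottle in the frame of old_rack between -0.056 and -0.016 m and y of capped_bottle in the frame of new_rack between 0.02 and 0.052 m) or (y of tile_capped_bottle in the frame of old_rack between -0.128 and -0.088 m and y of capped_bottle in the frame of new_rack between 0.092 and 0.124 m)) and x of capped_bottle in the frame of new_rack between -0.016 and 0.016 m and z of capped_bottle in the frame of new_rack between 0.004 and 0.0115 m and ((y of tile_spool in the frame of old_rack between 0.088 and 0.128 m and y of spool in the frame of new_rack between -0.124 and -0.092 m) or (y of tile_spool in the frame of old_rack between 0.016 and 0.056 m and y of spool in the frame of new_rack between -0.052 and -0.02 m) or (y of tile_spool in the frame of old_rack between -0.056 and -0.016 m and y of spool in the frame of new_rack between 0.02 and 0.052 m) or (y of tile_spool in the frame of old_rack between -0.128 and -0.088 m and y of spool in the frame of new_rack between 0.092 and 0.124 m)) and x of spool in the frame of new_rack between -0.016 and 0.016 m and z of spool in the frame of new_rack between 0.004 and 0.0115 m and ((y of tile_jar in the frame of old_rack between 0.088 and 0.128 m and y of jar in the frame of new_rack between -0.124 and -0.092 m) or (y of tile_jar in the frame of old_rack between 0.016 and 0.056 m and y of jar in the frame of new_rack between -0.052 and -0.02 m) or (y of tile_jar in the frame of old_rack between -0.056 and -0.016 m and y of jar in the frame of new_rack between 0.02 and 0.052 m) or (y of tile_jar in the frame of old_rack between -0.128 and -0.088 m and y of jar in the frame of new_rack between 0.092 and 0.124 m)) and x of jar in the frame of new_rack between -0.016 and 0.016 m and z of jar in the frame of new_rack between 0.004 and 0.0115 m); the robot touches nothing.
It fails at once if one of the four things is tipped over (more than 0.8 rad from upright) (angle between any of dropper, capped_bottle, spool, jar's own z axis and vertical above 0.8 rad).
It also fails if it takes over 106 s, if anything falls off the work surface, if the arm or the gripper's body presses on something with over 40 N, if the wrist force passes 120 N, or if a joint passes its speed limit or range.

## Working session

There is one attempt and no reset: what is moved stays moved. The work goes in short steps, Python scripts to look and compute and a shell command to move; the robot and the scene stay as the last step left them, time stands still between calls to the robot, and variables do not carry over. Pictures are saved under pics/ and viewed, at most 14 in all, crops included, and the job is handed in when it is done.

```bash
mkdir -p pics; ls; cat > h.py <<'E'
import numpy as np, cv2
from station import arm, capture, calibration, sign_off, spotter
from scipy.spatial.transform import Rotation as R
def w(cal,c):
    P=np.array(cal["pose"]); return P[:3,:3]@np.array(c)+P[:3,3]
def px(cal,p):
    P=np.array(cal["pose"]); q=P[:3,:3].T@(np.array(p)-P[:3,3]); x,y=q[0]/-q[2],-q[1]/-q[2]
    s=1+cal["k1"]*(x*x+y*y); return (round(cal["fx"]*x*s+cal["cx"]),round(cal["fy"]*y*s+cal["cy"]))
def cloud(cal,d):
    v,u=np.mgrid[:d.shape[0],:d.shape[1]]
    K=np.array([[cal["fx"],0,cal["cx"]],[0,cal["fy"],cal["cy"]],[0,0,1]])
    pts=np.stack([u,v],-1).reshape(-1,1,2).astype(float)
    n=cv2.undistortPoints(pts,K,np.array([cal["k1"],0,0,0.])).reshape(-1,2) if False else None
    x=(u-cal["cx"])/cal["fx"];y=(v-cal["cy"])/cal["fy"];xx,yy=x.copy(),y.copy()
    for _ in range(8):
        s=1+cal["k1"]*(xx*xx+yy*yy); xx,yy=x/s,y/s
    c=np.stack([xx*d,-yy*d,-d],-1); P=np.array(cal["pose"])
    return c@P[:3,:3].T+P[:3,3]
E
python3 - <<'E'
from h import *
o=arm.get_obs(); print(o["t"],o["tcp_pos"],o["ee_rot"],o["grip_width"])
print(R.from_rotvec(o["ee_rot"]).as_matrix().round(3))
for n in ["scene","side","wrist"]:
    im,d=capture(n); cal=calibration(n); cv2.imwrite(f"pics/{n}0.png",im); np.savez(f"{n}0.npz",im=im,d=d,pose=cal["pose"])
    print(n,np.array(cal["pose"]).round(3).tolist(),cal["fx"],cal["k1"])
    if n=="wrist":continue
    for t in "dropper capped_bottle spool jar tile_dropper tile_capped_bottle tile_spool tile_jar old_rack new_rack".split():
        for r in spotter.mark_of(n,t)[:3]:
            p=w(cal,r["centre"]); print(n,t,round(r["conf"],2),p.round(3),px(cal,p))
E
```

```text
pics
0.0 [6.24707416e-01 2.83249980e-05 2.91622863e-01] [-2.22076785e+00 -2.22077771e+00  1.24744186e-03] 0.09118804029079093
[[-0.     1.    -0.001]
 [ 1.     0.     0.   ]
 [ 0.    -0.001 -1.   ]]
scene [[0.576, 0.6, -0.555, -0.278], [-0.817, 0.436, -0.376, -0.493], [0.016, 0.67, 0.742, 1.043], [0.0, 0.0, 0.0, 1.0]] 513.4745328328994 0.03539639285121711
scene dropper 0.68 [0.542 0.372 0.001] (189, 153)
scene dropper 0.55 [0.481 0.248 0.015] (207, 179)
scene capped_bottle 0.47 [0.51  0.109 0.018] (252, 192)
scene spool 0.91 [ 0.378 -0.065 -0.001] (277, 257)
scene spool 0.83 [0.524 0.041 0.013] (275, 201)
scene jar 0.65 [0.499 0.178 0.016] (230, 185)
scene tile_dropper 0.71 [0.482 0.251 0.006] (207, 180)
scene tile_capped_bottle 0.55 [0.507 0.107 0.01 ] (253, 195)
scene tile_spool 0.62 [0.522 0.033 0.006] (277, 204)
scene tile_jar 0.61 [0.49  0.176 0.004] (229, 190)
scene old_rack 0.92 [0.501 0.149 0.004] (239, 192)
scene old_rack 0.53 [0.507 0.108 0.015] (252, 194)
scene new_rack 0.94 [ 0.488 -0.261 -0.   ] (366, 265)
side [[0.969, 0.138, -0.204, 0.128], [-0.246, 0.54, -0.805, -1.36
[... 262 characters left out ...]
e 0.57 [0.505 0.111 0.013] (271, 193)
side spool 0.71 [ 0.377 -0.065 -0.005] (246, 233)
side spool 0.63 [0.521 0.039 0.01 ] (281, 205)
side spool 0.52 [0.497 0.177 0.017] (265, 183)
side jar 0.42 [0.497 0.178 0.016] (265, 183)
side tile_dropper 0.51 [0.481 0.248 0.005] (256, 176)
side tile_capped_bottle 0.52 [0.509 0.109 0.006] (273, 195)
side tile_spool 0.58 [0.518 0.037 0.002] (281, 207)
side tile_jar 0.59 [0.497 0.174 0.005] (265, 186)
side old_rack 0.66 [0.5   0.145 0.002] (268, 191)
side new_rack 0.84 [ 0.486 -0.264 -0.006] (297, 268)
wrist [[1.0, 0.001, 0.0, 0.626], [-0.001, 0.956, 0.294, 0.083], [-0.0, -0.294, 0.956, 0.385], [0.0, 0.0, 0.0, 1.0]] 349.0218777688798 -0.07844344177834411
```

```bash
python3 - <<'E'
from h import *
im=cv2.imread("pics/scene0.png"); cv2.imwrite("pics/scene_crop.png",cv2.resize(im[110:320,150:430],(800,600)))
im=cv2.imread("pics/side0.png"); cv2.imwrite("pics/side_crop.png",cv2.resize(im[110:335,150:450],(800,600)))
E
```

```text
(no output)
```

View pics/scene_crop.png

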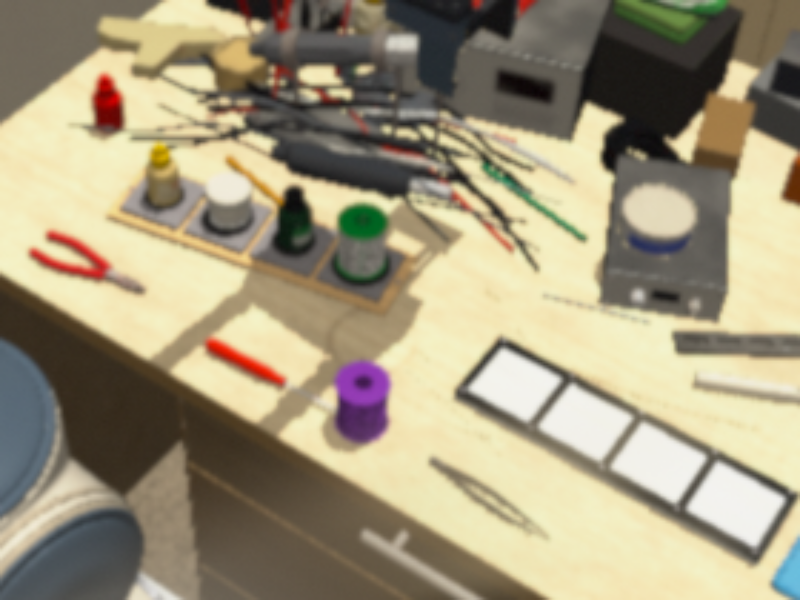

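View pics/side_crop.png

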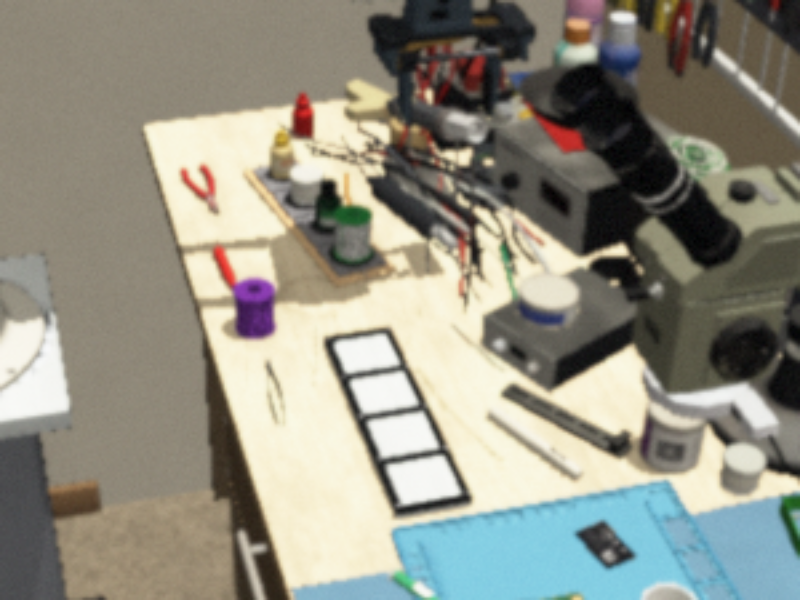

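The scene crop shows the old rack running left to right: cream dropper (207,179), white jar (230,185), dark bottle (252,192), green/grey spool (275,201).
- **Dropper look-alike:** the red one at (189,153) is not meant.
- **Spool look-alike:** the purple one at (277,257) is not meant.
- **Jar look-alikes:** the tub on the hotplate (about 380,185) and the white jar at the right of the side view.

The new rack is centred at about (366,265) and is empty. The targets on it are spool y=+108, bottle +36, jar -36 and dropper -108.

```bash
python3 - <<'E'
from h import *
for n in ["scene","side"]:
    z=np.load(n+"0.npz"); cal=calibration(n); im=z["im"].astype(int); C=cloud(cal,z["d"])
    # rack: white pixels, low saturation
    near=(abs(C[...,0]-.487)<.11)&(abs(C[...,1]+.262)<.19)&(C[...,2]<.03)
    wh=near&(im.min(2)>190)&((im.max(2)-im.min(2))<25)
    dk=near&(im.max(2)<90)
    for lab,m in(("white",wh),("dark",dk)):
        mm=cv2.morphologyEx(m.astype(np.uint8),cv2.MORPH_OPEN,np.ones((2,2))) if lab=="white" else m.astype(np.uint8)
        k,L,S,_=cv2.connectedComponentsWithStats(mm)
        for i in range(1,k):
            if S[i,4]<80: continue
            P=C[L==i]; r=cv2.minAreaRect(P[:,:2].astype(np.float32)); print(n,lab,S[i,4],"c",np.round(r[0],4),"size",np.round(r[1],3),round(r[2],1),"z",np.median(P[:,2]).round(4))
    for nm,(x,y) in dict(dropper=(.481,.249),jar=(.497,.177),capped=(.508,.110),spool=(.522,.039)).items():
        m=(np.hypot(C[...,0]-x,C[...,1]-y)<.034)&(C[...,2]>.024)
        P=C[m]; top=P[P[:,2]>np.percentile(P[:,2],99)-.008]
        print(n,nm,m.sum(),"zmax",P[:,2].max().round(3),"top c",((top[:,:2].max(0)+top[:,:2].min(0))/2).round(4),"n",len(top))
    for lab,x,y,dy in(("old",.501,.147,.19),("new",.487,-.262,.19)):
        m=(abs(C[...,0]-x)<.16)&(abs(C[...,1]-y)<dy)
        for x0 in np.arange(x-.16,x+.16,.04):
            q=m&(abs(C[...,0]-x0-.02)<.02); print(lab,round(x0,2),"maxz",[ (round(float(np.percentile(C[...,2][q&(abs(C[...,1]-y0)<.02)],99)),3) if (q&(abs(C[...,1]-y0)<.02)).sum()>5 else None) for y0 in np.arange(y-.16,y+.17,.04)]) if n=="scene" else 0
E
```

```text
scene white 431 c [ 0.1151 -0.302 ] size [0.871 0.074] 21.1 z 0.0067
scene white 466 c [ 0.1168 -0.3393] size [0.844 0.071] 16.5 z 0.0065
scene white 495 c [ 0.1165 -0.3777] size [0.819 0.068] 11.5 z 0.0067
scene white 539 c [ 0.1183 -0.4152] size [0.805 0.067] 6.3 z 0.0068
scene dropper 195 zmax 0.086 top c [0.4779 0.2459] n 18
scene jar 251 zmax 0.061 top c [0.498  0.1764] n 154
scene capped 231 zmax 0.083 top c [0.509  0.1079] n 41
scene spool 550 zmax 0.338 top c [0.5428 0.0226] n 75
old 0.34 maxz [0.662, 0.644, 0.016, 0.01, 0.003, 0.011, 0.014, 0.013, 0.013]
old 0.38 maxz [0.637, 0.601, 0.003, 0.003, 0.004, 0.006, 0.011, 0.013, 0.012]
old 0.42 maxz [0.573, 0.003, 0.192, 0.007, 0.013, 0.015, 0.018, 0.017, 0.006]
old 0.46 maxz [0.015, 0.072, 0.018, 0.064, 0.057, 0.058, 0.083, 0.084, 0.011]
old 0.5 maxz [0.336, 0.336, 0.074, 0.083, 0.057, 0.059, 0.02, 0.017, 0.021]
old 0.54 maxz [0.543, 0.481, 0.074, 0.011, 0.013, 0.013, 0.038, 0.031, 0.028]
old 0.58 maxz [0.532, 0.48, 0.036, 0.041, 0.04, 0.039, 0.062, 0.058, 0.045]
old 0.62 maxz [0.401, 0.03, 0.037, 0.152, 0.274, 0.239, 0.383, 0.3
[... 620 characters left out ...]
003]
new 0.61 maxz [0.441, 0.437, 0.442, 0.425, 0.033, 0.053, 0.055, 0.05, 0.572]
new 0.65 maxz [None, None, None, None, None, None, None, None, None]
side white 237 c [ 0.3281 -0.748 ] size [1.29  0.066] 74.9 z 0.0042
side white 268 c [ 0.4879 -0.2345] size [0.064 0.072] 3.3 z 0.0044
side white 302 c [ 0.3291 -0.8198] size [1.154 0.07 ] 73.1 z 0.0062
side white 338 c [ 0.3293 -0.8559] size [1.087 0.068] 71.9 z 0.0057
side dark 350 c [ 0.4829 -0.2697] size [0.298 0.079] 90.0 z 0.0093
side dropper 112 zmax 0.081 top c [0.4789 0.2433] n 11
side jar 131 zmax 0.054 top c [0.4944 0.177 ] n 72
side capped 133 zmax 0.647 top c [0.5085 0.0983] n 25
side spool 323 zmax 0.65 top c [0.502  0.0627] n 11
```

```bash
python3 - <<'E'
from h import *
print(px(calibration("scene"),[.625,0,.29]),px(calibration("side"),[.625,0,.29]))
for n in ["scene","side"]:
    z=np.load(n+"0.npz"); cal=calibration(n); im=z["im"].astype(int); d=z["d"]; C=cloud(cal,d)
    near=(d>0)&(abs(C[...,0]-.487)<.11)&(abs(C[...,1]+.262)<.19)&(C[...,2]<.03)
    wh=near&(im.min(2)>190)&((im.max(2)-im.min(2))<25)
    k,L,S,_=cv2.connectedComponentsWithStats(wh.astype(np.uint8))
    cs=[]
    for i in range(1,k):
        if S[i,4]<80: continue
        P=C[L==i]; P=P[np.linalg.norm(P-np.median(P,0),axis=1)<.05]; cs.append(P.mean(0)); print(n,S[i,4],cs[-1].round(4),cv2.minAreaRect(P[:,:2].astype(np.float32))[1])
    cs=np.array(cs); v=np.linalg.svd(cs[:,:2]-cs[:,:2].mean(0))[2][0]; v*=np.sign(v[1]); print(n,"centre",cs.mean(0).round(4),"yaw",np.degrees(np.arctan2(-v[0],v[1])).round(2))
    # robot/clutter above
    m=(d>0)&(C[...,2]>.1)&(C[...,0]>.3)&(C[...,0]<.75)&(abs(C[...,1])<.45)
    print(n,"tall px",m.sum())
    H=np.zeros((9,19)); 
    for p in C[m]: 
        i,j=int((p[0]-.3)/.05),int((p[1]+.45)/.05); 
        if i<9 and j<18: H[i,j]=max(H[i,j],p[2])
    print((H*100).astype(int))
E
```

```text
(316, 106) (319, 130)
scene 433 [ 0.4874 -0.1552  0.0066] (0.06250331550836563, 0.06440246850252151)
scene 467 [ 0.487  -0.2273  0.0065] (0.06328634917736053, 0.06161222234368324)
scene 498 [ 0.4864 -0.2994  0.0067] (0.06301289796829224, 0.062251016497612)
scene 541 [ 0.4863 -0.3715  0.0068] (0.06299401819705963, 0.06278146058320999)
scene centre [ 0.4868 -0.2634  0.0067] yaw -0.32
scene tall px 18248
[[ 0  0  0  0  0  0  0  0 66 66  0  0  0  0  0  0  0  0  0]
 [ 0  0  0  0  0  0  0  0 66 64  0  0  0  0  0  0  0  0  0]
 [ 0  0  0  0  0  0  0 64 64 58 57  0  0  0  0  0  0  0  0]
 [ 0  0  0  0  0  0  0 63  0  0  0  0  0  0  0  0  0  0  0]
 [ 0  0  0  0  0  0  0 61 60 33  0  0  0  0  0  0  0  0  0]
 [41 40 40  0  0  0  0 59 56 51  0  0  0  0  0  0  0  0  0]
 [44 44 44  0  0  0  0 58 51 51  0 13 25 32 30  0 36 39  0]
 [41 40 41  0  0  0  0 55 33 31 16 39 39 39 40 42 42 41  0]
 [32 32 31  0  0  0  0  0 33 31  0 36 37 36 38 40 40 33  0]]
side 237 [ 0.4855 -0.1535  0.0038] (0.06349103897809982, 0.06396841257810593)
side 268 [ 0.4851 -0.2255  0.0041] (0.06635389477014542, 0.06314965337514877)
side 302 [ 0.4844 -0.2988  0.0061] (0.0692545473575592, 0.06453458964824677)
side 145 [ 0.5777 -0.3919 -0.0027] (0.09501969069242477, 0.04501337930560112)
side 338 [ 0.4848 -0.3709  0.0055] (0.06488515436649323, 0.0639483779668808)
side centre [ 0.5035 -0.2881  0.0034] yaw 15.05
side tall px 14885
[[ 0  0  0  0  0  0  0  0 70 68  0  0  0  0  0  0  0  0  0]
 [ 0  0  0  0  0  0  0  0 70 62  0  0  0  0  0  0  0  0  0]
 [ 0  0  0  0  0  0  0 65 69 68  0  0  0  0  0  0  0  0  0]
 [ 0  0  0  0  0  0  0 66 66 67 65  0  0  0  0  0  0  0  0]
 [ 0  0  0  0  0  0  0 63 60 33 64  0  0  0  0  0  0  0  0]
 [40 41 40  0  0  0  0 61 61 61 60  0  0  0  0  0  0  0  0]
 [77 76 75 74 73 72 71 70 69 61 62 22 22 30 29  0 31 41  0]
 [42 42 41  0  0  0  0 60 63 62 61 18 61 60 59 58 58 55  0]
 [36 26 26  0  0  0  0  0 33 33 14 59 62 61 62 61 60 57  0]]
```

View pics/scene0.png

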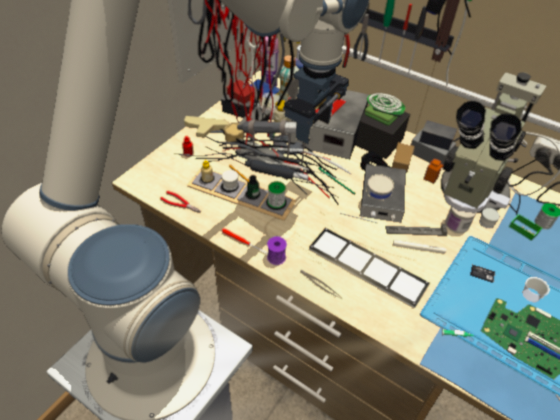

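View pics/wrist0.png

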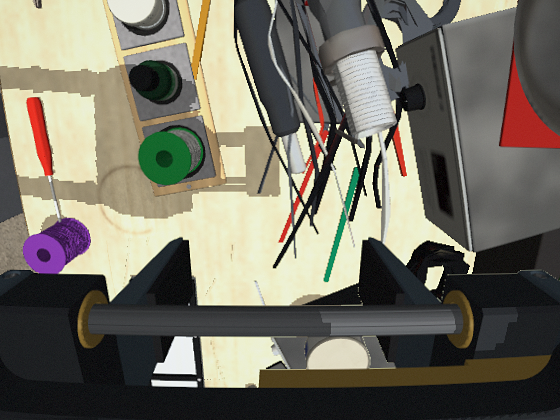

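```bash
python3 - <<'E'
from h import *
for n in ["scene","side"]:
    z=np.load(n+"0.npz"); cal=calibration(n); d=z["d"]; C=cloud(cal,d)
    for y0 in np.r_[np.arange(-.5,-.1,.05),np.arange(.05,.35,.05)]:
        out=[]
        for a,b in((.05,.1),(.1,.2),(.2,.3),(.3,.5)):
            m=(d>0)&(C[...,2]>a)&(C[...,2]<b)&(C[...,0]>.535)&(abs(C[...,1]-y0-.025)<.025)
            out.append(round(float(np.sort(C[...,0][m])[2]),3) if m.sum()>5 else None)
        print(n,round(y0,2),out)
E
```

```text
scene -0.5 [0.783, 0.745, 0.761, 1.038]
scene -0.45 [0.719, 0.712, 0.699, 0.597]
scene -0.4 [0.716, 0.711, 0.677, 0.6]
scene -0.35 [0.728, 0.713, 0.703, 0.599]
scene -0.3 [0.656, 0.95, 1.021, 1.032]
scene -0.25 [0.636, 0.934, 1.02, 1.031]
scene -0.2 [0.621, 0.934, 1.016, 0.812]
scene -0.15 [0.672, 0.867, 1.014, 0.817]
scene 0.05 [0.538, 0.665, 0.982, 0.983]
scene 0.1 [0.675, 0.648, 0.66, 0.673]
scene 0.15 [0.65, 0.629, 0.627, 0.672]
scene 0.2 [0.608, 0.624, 0.644, 0.649]
scene 0.25 [0.604, 0.633, 0.645, 0.671]
scene 0.3 [0.697, 0.67, 0.66, 0.67]
side -0.5 [0.783, 0.743, 0.759, 1.033]
side -0.45 [0.719, 0.71, 0.701, 0.598]
side -0.4 [0.715, 0.709, 0.679, 0.599]
side -0.35 [1.033, 0.714, 0.703, 0.597]
side -0.3 [0.662, 1.034, 1.031, 1.032]
side -0.25 [0.652, None, 1.034, 1.033]
side -0.2 [0.649, 1.021, 1.013, 0.811]
side -0.15 [0.683, 0.901, 1.013, 0.995]
side 0.05 [0.675, 0.664, 0.982, 0.984]
side 0.1 [0.675, 0.646, 0.709, 0.724]
side 0.15 [0.642, 0.624, 0.64, 0.986]
side 0.2 [0.608, 0.624, 0.977, 0.65]
side 0.25 [0.699, 0.687, 0.647, 0.657]
side 0.3 [0.695, 0.692, 0.661, 0.67]
```

```bash
cat >> h.py <<'E'
def to(x,y,z):
    o=arm.get_obs(); M=R.from_rotvec(o["ee_rot"]).as_matrix(); return ((M.T@(np.array([x,y,z])-o["tcp_pos"]))/.5).round(4)
E
python3 -m pendant '.06 -.035 .02 0 0 0;.12 -.07 .04 0 0 0;.18 -.105 .06 0 0 0;.24 -.14 .08 0 0 0;.3 -.175 .1 0 0 0;.36 -.21 .12 0 0 0;.42 -.245 .134 0 0 0;.47 -.275 .14 0 0 0;.498 -.288 .144 0 0 0;.498 -.288 .144 0 0 0;.498 -.288 .144 0 0 0' 1 20
python3 - <<'E'
from h import *
cal=calibration("wrist"); im,d=capture("wrist"); cv2.imwrite("pics/w1.png",im)
for t in ["dropper","jar","capped_bottle"]:
    for r in spotter.mark_of("wrist",t)[:2]: p=w(cal,r["centre"]); print(t,r["conf"],p.round(4),px(cal,p))
print(px(cal,[.481,.249,.05]),to(.481,.249,.104))
E
```

```text
t: 2.52
tcp_pos: [0.4816, 0.2485, 0.2204]
ee_rot: [2.222, 2.221, 0.0]
ft_force: [-0.2, 0.0, 0.1]
grip_width: 0.0911
grasp_force: 0.0
dropper 0.7 [0.4827 0.2441 0.0194] (275, 209)
dropper 0.65 [5.421e-01 3.726e-01 5.000e-04] (346, 55)
jar 0.64 [0.4956 0.1776 0.0157] (289, 275)
capped_bottle 0.59 [0.5137 0.1071 0.0164] (306, 338)
(273, 214) [ 0.0012 -0.0009  0.2326]
```

View pics/w1.png

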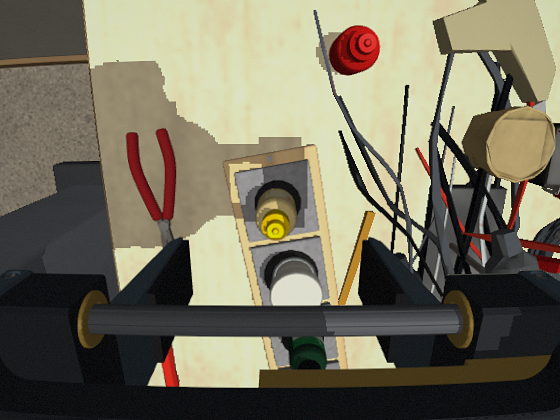

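The wrist view shows the cream dropper under the gripper at (275,210) and the white jar next to it at (293,285). The red look-alike at (355,50) is well clear. I'm descending and gripping.

```bash
python3 -m pendant '-.001 0 .05 0 0 0;-.002 0 .1 0 0 0;-.002 0 .15 0 0 0;-.002 0 .19 0 0 0;-.002 0 .22 0 0 0;-.002 0 .232 0 0 0;-.002 0 .232 0 0 0;-.002 0 .232 0 0 0'
python3 -m pendant '0 0 0 0 0 0;0 0 0 0 0 0;0 0 0 0 0 0;0 0 0 0 0 0;0 0 0 0 0 0;0 0 0 0 0 0;0 0 0 0 0 0' .2 15
```

```text
t: 3.72
tcp_pos: [0.4813, 0.2481, 0.1048]
ee_rot: [2.221, 2.221, 0.001]
ft_force: [0.1, -0.2, -0.6]
grip_width: 0.0909
grasp_force: 0.0
t: 4.6
tcp_pos: [0.481, 0.248, 0.1042]
ee_rot: [-2.221, -2.221, 0.0]
ft_force: [-0.4, 0.0, 0.1]
grip_width: 0.0322
grasp_force: 14.9
```

```bash
python3 -m pendant '0 0 -.04 0 0 0;0 0 -.08 0 0 0;0 0 -.13 0 0 0;0 0 -.18 0 0 0;-.02 0 -.22 0 0 0;-.07 0 -.232 0 0 0;-.14 0 -.232 0 0 0;-.21 0 -.232 0 0 0;-.28 .002 -.232 0 0 0;-.35 .003 -.232 0 0 0;-.42 .004 -.232 0 0 0;-.49 .005 -.232 0 0 0'
python3 -m pendant '-.07 0 0 0 0 0;-.14 0 0 0 0 0;-.21 0 0 0 0 0;-.28 0 0 0 0 0;-.35 0 0 0 0 0;-.42 0 0 0 0 0;-.49 0 0 0 0 0;-.56 0 0 0 0 0;-.63 0 0 0 0 0;-.69 0 0 0 0 0;-.73 0 0 0 0 0;-.748 .004 0 0 0 0'
python3 - <<'E'
from h import *
print(to(.4853,-.371,.098))
E
```

```text
t: 6.1
tcp_pos: [0.4834, 0.0019, 0.2202]
ee_rot: [-2.221, -2.221, 0.0]
ft_force: [0.7, -0.3, 0.4]
grip_width: 0.0322
grasp_force: 14.9
t: 7.6
tcp_pos: [0.4854, -0.3716, 0.2201]
ee_rot: [-2.222, -2.221, -0.0]
ft_force: [-0.1, 0.1, -0.1]
grip_width: 0.0319
grasp_force: 14.9
[ 1.300e-03 -2.000e-04  2.442e-01]
```

```bash
python3 -m pendant '.001 0 .05 0 0 0;.001 0 .1 0 0 0;.001 0 .15 0 0 0;.001 0 .19 0 0 0;.001 0 .22 0 0 0;.001 0 .235 0 0 0;.001 0 .244 0 0 0;.001 0 .246 0 0 0;.001 0 .246 0 0 0;.001 0 .246 0 0 0'
python3 -m pendant '0 0 0 0 0 0;0 0 0 0 0 0;0 0 0 0 0 0;0 0 0 0 0 0;0 0 0 0 0 0;0 0 0 0 0 0' .8
python3 -m pendant '0 0 -.03 0 0 0;0 0 -.08 0 0 0;0 0 -.14 0 0 0;0 0 -.2 0 0 0;0 0 -.246 0 0 0;.07 0 -.246 0 0 0;.14 0 -.246 0 0 0;.21 0 -.246 0 0 0;.28 0 -.246 0 0 0' 1
python3 - <<'E'
from h import *
im,d=capture("side"); cal=calibration("side"); cv2.imwrite("pics/s2.png",cv2.resize(im[150:300,220:420],(800,600)))
for r in spotter.mark_of("side","dropper")[:4]: p=w(cal,r["centre"]); print(r["conf"],p.round(4),px(cal,p))
print(to(.4965,.178,.22))
E
```

```text
t: 8.85
tcp_pos: [0.4856, -0.3706, 0.0976]
ee_rot: [2.221, 2.221, 0.0]
ft_force: [-0.4, -0.5, -0.6]
grip_width: 0.032
grasp_force: 14.9
t: 9.6
tcp_pos: [0.4855, -0.3705, 0.0972]
ee_rot: [-2.221, -2.221, 0.0]
ft_force: [-0.5, 0.1, 0.1]
grip_width: 0.0732
grasp_force: 0.0
t: 10.72
tcp_pos: [0.4854, -0.2294, 0.2213]
ee_rot: [2.221, 2.221, 0.0]
ft_force: [-0.1, 0.9, 0.2]
grip_width: 0.0912
grasp_force: 0.0
0.71 [ 0.4873 -0.374   0.004 ] (310, 291)
0.56 [ 0.5371  0.376  -0.0077] (263, 161)
[0.8113 0.0245 0.0029]
```

View pics/s2.png

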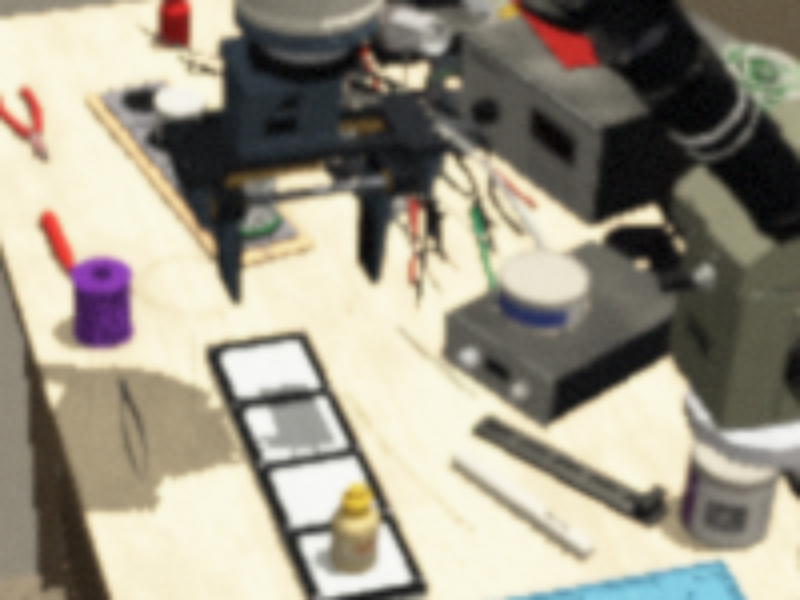

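The dropper stands centred in the nearest pocket, at about (308,286) in the full side view. The jar is next.

```bash
python3 -m pendant '.07 0 0 0 0 0;.15 .005 0 0 0 0;.23 .01 0 0 0 0;.31 .01 0 0 0 0;.39 .015 0 0 0 0;.47 .02 0 0 0 0;.55 .02 0 0 0 0;.63 .022 0 0 0 0;.71 .0245 0 0 0 0;.77 .0245 0 0 0 0;.811 .0245 .001 0 0 0;.811 .0245 .001 0 0 0' 1
python3 - <<'E'
from h import *
cal=calibration("wrist"); im,d=capture("wrist")
for r in spotter.mark_of("wrist","jar")[:2]: p=w(cal,r["centre"]); print(r["conf"],p.round(4),px(cal,p))
print(to(.4965,.178,.104))
E
```

```text
t: 12.32
tcp_pos: [0.4981, 0.1757, 0.2204]
ee_rot: [2.219, 2.223, 0.001]
ft_force: [0.1, -0.1, -0.2]
grip_width: 0.0912
grasp_force: 0.0
0.87 [0.5002 0.1761 0.0169] (276, 203)
[ 0.0071 -0.0031  0.2323]
```

```bash
python3 -m pendant '0 .002 .05 0 0 0;0 .003 .1 0 0 0;0 .003 .15 0 0 0;0 .003 .19 0 0 0;0 .003 .22 0 0 0;0 .003 .232 0 0 0;0 .003 .232 0 0 0;0 .003 .232 0 0 0'
python3 -m pendant '0 0 0 0 0 0;0 0 0 0 0 0;0 0 0 0 0 0;0 0 0 0 0 0;0 0 0 0 0 0;0 0 0 0 0 0;0 0 0 0 0 0' .3 15
python3 - <<'E'
from h import *
print(to(.4855,-.299,.22))
E
```

```text
t: 13.42
tcp_pos: [0.4996, 0.175, 0.1043]
ee_rot: [2.221, 2.221, 0.001]
ft_force: [-0.2, 0.3, -0.7]
grip_width: 0.0912
grasp_force: 0.0
t: 14.3
tcp_pos: [0.4992, 0.175, 0.1037]
ee_rot: [-2.221, -2.221, 0.0]
ft_force: [-0.1, -0.1, 1.0]
grip_width: 0.0414
grasp_force: 15.0
[-0.948  -0.0274 -0.2326]
```

```bash
python3 -m pendant '0 0 -.04 0 0 0;0 0 -.08 0 0 0;0 0 -.13 0 0 0;0 0 -.18 0 0 0;-.02 -.002 -.22 0 0 0;-.07 -.006 -.232 0 0 0;-.14 -.01 -.232 0 0 0;-.21 -.014 -.232 0 0 0;-.28 -.018 -.232 0 0 0;-.35 -.022 -.232 0 0 0;-.42 -.027 -.232 0 0 0;-.49 -.027 -.232 0 0 0'
python3 -m pendant '-.07 0 0 0 0 0;-.14 0 0 0 0 0;-.21 0 0 0 0 0;-.28 0 0 0 0 0;-.35 0 0 0 0 0;-.41 0 0 0 0 0;-.445 0 0 0 0 0;-.458 0 0 0 0 0;-.458 0 0 0 0 0'
python3 - <<'E'
from h import *
print(to(.4855,-.299,.098))
E
```

```text
t: 15.8
tcp_pos: [0.4854, -0.0711, 0.2197]
ee_rot: [-2.221, -2.221, 0.0]
ft_force: [0.4, 0.4, -1.2]
grip_width: 0.0409
grasp_force: 15.0
t: 16.92
tcp_pos: [0.4857, -0.2985, 0.2196]
ee_rot: [-2.221, -2.221, -0.0]
ft_force: [-0.1, 0.5, -0.3]
grip_width: 0.0409
grasp_force: 15.0
[-0.001  -0.0004  0.2432]
```

```bash
python3 -m pendant '-.001 0 .05 0 0 0;-.001 0 .1 0 0 0;-.001 0 .15 0 0 0;-.001 0 .19 0 0 0;-.001 0 .22 0 0 0;-.001 0 .235 0 0 0;-.001 0 .242 0 0 0;-.001 0 .245 0 0 0;-.001 0 .245 0 0 0;-.001 0 .245 0 0 0'
python3 -m pendant '0 0 0 0 0 0;0 0 0 0 0 0;0 0 0 0 0 0;0 0 0 0 0 0;0 0 0 0 0 0;0 0 0 0 0 0' .8
python3 -m pendant '0 0 -.03 0 0 0;0 0 -.08 0 0 0;0 0 -.14 0 0 0;0 0 -.2 0 0 0;0 0 -.246 0 0 0;.07 .005 -.246 0 0 0;.14 .01 -.246 0 0 0;.21 .015 -.246 0 0 0;.28 .02 -.246 0 0 0;.35 .025 -.246 0 0 0;.42 .03 -.246 0 0 0;.49 .035 -.246 0 0 0' 1
python3 - <<'E'
from h import *
im,d=capture("side"); cal=calibration("side"); cv2.imwrite("pics/s3.png",im)
for r in spotter.mark_of("side","jar")[:4]: p=w(cal,r["centre"]); print(r["conf"],p.round(4),px(cal,p))
print(to(.509,.109,.22))
E
```

```text
t: 18.18
tcp_pos: [0.4859, -0.2996, 0.0975]
ee_rot: [2.221, 2.221, 0.0]
ft_force: [0.4, -0.4, -0.3]
grip_width: 0.0413
grasp_force: 15.0
t: 18.92
tcp_pos: [0.4857, -0.2995, 0.0972]
ee_rot: [-2.221, -2.221, -0.0]
ft_force: [0.1, 0.6, -1.0]
grip_width: 0.0728
grasp_force: 0.0
t: 20.42
tcp_pos: [0.5033, -0.0534, 0.2212]
ee_rot: [2.221, 2.221, 0.001]
ft_force: [-0.1, -0.4, 0.1]
grip_width: 0.0914
grasp_force: 0.0
0.56 [ 0.4829 -0.2964  0.0058] (300, 272)
[0.3217 0.0126 0.0025]
```

The network finds the jar in its pocket at (0.483,-0.296), z≈0.006. The dark bottle is next.

```bash
python3 -m pendant '.07 .003 0 0 0 0;.14 .006 0 0 0 0;.21 .009 0 0 0 0;.27 .012 0 0 0 0;.31 .0126 .001 0 0 0;.32 .0126 .002 0 0 0;.32 .0126 .002 0 0 0;.32 .0126 .002 0 0 0' 1
python3 - <<'E'
from h import *
cal=calibration("wrist"); im,d=capture("wrist"); cv2.imwrite("pics/w3.png",im)
for t in ("capped_bottle","spool"):
  for r in spotter.mark_of("wrist",t)[:2]: p=w(cal,r["centre"]); print(t,r["conf"],p.round(4),px(cal,p))
print(to(.509,.109,.104))
E
```

```text
t: 21.52
tcp_pos: [0.5096, 0.1047, 0.2194]
ee_rot: [2.222, 2.221, -0.0]
ft_force: [0.5, -0.4, -0.3]
grip_width: 0.0912
grasp_force: 0.0
capped_bottle 0.91 [0.511  0.1046 0.0135] (276, 203)
spool 0.91 [ 0.3772 -0.0626 -0.003 ] (154, 346)
spool 0.57 [0.5239 0.0355 0.0167] (290, 275)
[ 0.0082 -0.0012  0.2305]
```

View pics/w3.png

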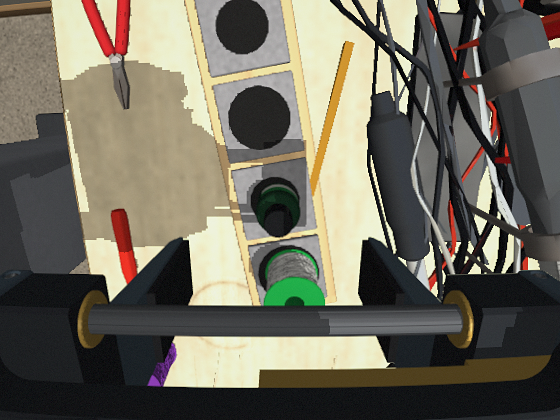

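The dark bottle is between the fingers at (276,205). The green spool is at (292,280), and both vacated tiles are clear.

```bash
python3 -m pendant '.004 .001 .05 0 0 0;.004 .001 .1 0 0 0;.004 .001 .15 0 0 0;.004 .001 .19 0 0 0;.004 .001 .22 0 0 0;.004 .001 .231 0 0 0;.004 .001 .231 0 0 0;.004 .001 .231 0 0 0'
python3 -m pendant '0 0 0 0 0 0;0 0 0 0 0 0;0 0 0 0 0 0;0 0 0 0 0 0;0 0 0 0 0 0;0 0 0 0 0 0;0 0 0 0 0 0' .2 15
python3 - <<'E'
from h import *
print(to(.4858,-.227,.22))
E
```

```text
t: 22.68
tcp_pos: [0.5104, 0.1075, 0.1043]
ee_rot: [2.221, 2.221, 0.001]
ft_force: [0.3, -0.3, 0.5]
grip_width: 0.091
grasp_force: 0.0
t: 23.55
tcp_pos: [0.5101, 0.1075, 0.1037]
ee_rot: [-2.221, -2.221, 0.0]
ft_force: [-0.4, 0.8, 0.3]
grip_width: 0.0337
grasp_force: 15.0
[-0.669  -0.0485 -0.2326]
```

```bash
python3 -m pendant '0 0 -.04 0 0 0;0 0 -.08 0 0 0;0 0 -.13 0 0 0;0 0 -.18 0 0 0;-.02 -.002 -.22 0 0 0;-.07 -.006 -.232 0 0 0;-.14 -.012 -.232 0 0 0;-.21 -.018 -.232 0 0 0;-.28 -.024 -.232 0 0 0;-.35 -.03 -.232 0 0 0;-.42 -.04 -.232 0 0 0;-.49 -.048 -.232 0 0 0'
python3 -m pendant '-.06 0 0 0 0 0;-.12 0 0 0 0 0;-.16 0 0 0 0 0;-.179 -.0005 0 0 0 0;-.179 -.0005 0 0 0 0;-.179 -.0005 0 0 0 0'
python3 - <<'E'
from h import *
print(to(.4858,-.227,.098))
E
```

```text
t: 25.05
tcp_pos: [0.4856, -0.1386, 0.2197]
ee_rot: [-2.221, -2.221, 0.0]
ft_force: [0.5, -1.1, -0.3]
grip_width: 0.0333
grasp_force: 15.0
t: 25.8
tcp_pos: [0.4858, -0.2262, 0.2197]
ee_rot: [-2.22, -2.222, -0.0]
ft_force: [-0.6, 0.1, -0.7]
grip_width: 0.034
grasp_force: 15.0
[-1.800e-03  2.000e-04  2.433e-01]
```

```bash
python3 -m pendant '-.001 0 .05 0 0 0;-.001 0 .1 0 0 0;-.001 0 .15 0 0 0;-.001 0 .19 0 0 0;-.001 0 .22 0 0 0;-.001 0 .235 0 0 0;-.001 0 .242 0 0 0;-.001 0 .245 0 0 0;-.001 0 .245 0 0 0;-.001 0 .245 0 0 0'
python3 -m pendant '0 0 0 0 0 0;0 0 0 0 0 0;0 0 0 0 0 0;0 0 0 0 0 0;0 0 0 0 0 0;0 0 0 0 0 0' .8
python3 -m pendant '0 0 -.03 0 0 0;0 0 -.08 0 0 0;0 0 -.14 0 0 0;0 0 -.2 0 0 0;0 0 -.246 0 0 0;.07 .01 -.246 0 0 0;.14 .02 -.246 0 0 0;.21 .03 -.246 0 0 0;.28 .04 -.246 0 0 0;.35 .05 -.246 0 0 0;.41 .06 -.246 0 0 0;.46 .07 -.246 0 0 0' 1
python3 - <<'E'
from h import *
im,d=capture("side"); cal=calibration("side")
for r in spotter.mark_of("side","capped_bottle")[:4]: p=w(cal,r["centre"]); print(r["conf"],p.round(4),px(cal,p))
print(to(.523,.0375,.22))
E
```

```text
t: 27.05
tcp_pos: [0.4859, -0.2276, 0.0975]
ee_rot: [2.221, 2.221, 0.0]
ft_force: [0.3, 0.2, -0.5]
grip_width: 0.0337
grasp_force: 15.0
t: 27.8
tcp_pos: [0.4858, -0.2275, 0.0972]
ee_rot: [-2.221, -2.221, -0.0]
ft_force: [-0.3, 0.3, 0.3]
grip_width: 0.073
grasp_force: 0.0
t: 29.3
tcp_pos: [0.5208, 0.0037, 0.2213]
ee_rot: [2.22, 2.222, 0.001]
ft_force: [0.6, -0.0, -0.0]
grip_width: 0.0913
grasp_force: 0.0
0.5 [ 0.4818 -0.2238  0.005 ] (292, 256)
[0.0662 0.004  0.0024]
```

```bash
python3 -m pendant '.04 .002 0 0 0 0;.066 .004 0 0 0 0;.066 .004 .04 0 0 0;.066 .004 .09 0 0 0;.066 .004 .13 0 0 0;.066 .004 .165 0 0 0;.066 .004 .182 0 0 0;.066 .004 .182 0 0 0;.066 .004 .182 0 0 0'
python3 -m pendant '0 0 0 0 0 0;0 0 0 0 0 0;0 0 0 0 0 0;0 0 0 0 0 0;0 0 0 0 0 0;0 0 0 0 0 0;0 0 0 0 0 0' .4 25
python3 - <<'E'
from h import *
print(to(.486,-.155,.235))
E
```

```text
t: 30.52
tcp_pos: [0.5231, 0.0354, 0.1299]
ee_rot: [2.221, 2.221, 0.001]
ft_force: [-0.1, -0.7, -0.4]
grip_width: 0.0912
grasp_force: 0.0
t: 31.4
tcp_pos: [0.523, 0.0355, 0.1293]
ee_rot: [2.221, 2.221, 0.0]
ft_force: [2.2, -0.7, 1.0]
grip_width: 0.0442
grasp_force: 25.0
[-0.381  -0.0739 -0.2114]
```

The 44 mm width is narrower than the 49 mm flange, so I'll look before lifting.

```bash
python3 - <<'E'
from h import *
w_,_=capture("wrist"); s,_=capture("side"); cal=calibration("side"); wc=calibration("wrist")
u,v=px(cal,[.523,.036,.05]); print(u,v,px(wc,[.523,.036,.072]))
a=cv2.resize(s[v-60:v+45,u-50:u+50],(400,420)); b=w_[0:420,80:480]
cv2.imwrite("pics/sp.png",np.hstack([a,b]))
for c,k in(("side",cal),("wrist",wc)):
  for r in spotter.mark_of(c,"spool")[:3]: p=w(k,r["centre"]); print(c,r["conf"],p.round(4),px(k,p))
E
```

```text
282 195 (273, 284)
side 0.84 [0.5209 0.0381 0.0162] (282, 203)
side 0.68 [ 0.3759 -0.0648 -0.0034] (245, 232)
wrist 0.69 [ 0.3795 -0.0626 -0.0008] (92, 348)
wrist 0.57 [0.5252 0.0357 0.0141] (277, 240)
```

View pics/sp.png

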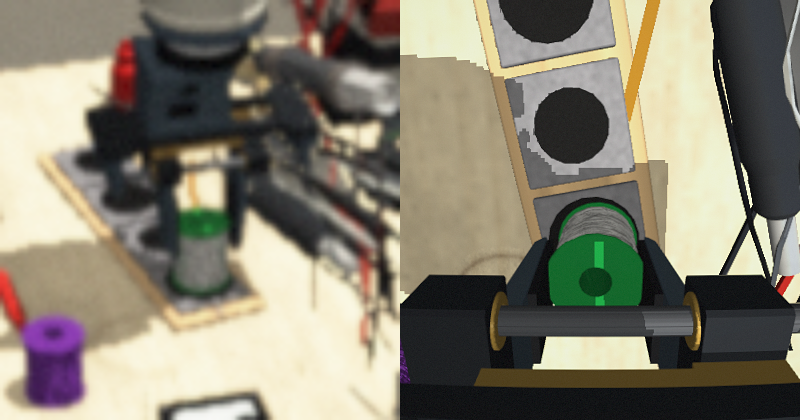

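The spool is upright and the pads are gripping the upper flange symmetrically, at (273,280) in the wrist view. They dig in slightly. I'm lifting slowly.

```bash
python3 -m pendant '0 0 -.02 0 0 0;0 0 -.05 0 0 0;0 0 -.08 0 0 0;0 0 -.12 0 0 0;0 0 -.16 0 0 0;0 0 -.18 0 0 0;0 0 -.18 0 0 0'
python3 -m pendant '-.03 -.005 0 0 0 0;-.08 -.015 0 0 0 0;-.13 -.025 0 0 0 0;-.18 -.035 0 0 0 0;-.23 -.045 0 0 0 0;-.28 -.055 0 0 0 0;-.32 -.064 0 0 0 0;-.355 -.071 0 0 0 0;-.375 -.074 0 0 0 0;-.381 -.074 0 0 0 0;-.381 -.074 0 0 0 0'
python3 - <<'E'
from h import *
im,_=capture("side"); cal=calibration("side"); cv2.imwrite("pics/sp2.png",cv2.resize(im[150:300,220:420],(800,600)))
print(to(.486,-.155,.1225))
E
```

```text
t: 32.48
tcp_pos: [0.523, 0.0355, 0.22]
ee_rot: [2.221, 2.221, 0.001]
ft_force: [0.2, 0.0, -2.2]
grip_width: 0.0443
grasp_force: 25.0
t: 33.85
tcp_pos: [0.4859, -0.1548, 0.2192]
ee_rot: [-2.221, -2.221, -0.0]
ft_force: [-0.5, 0.0, -0.9]
grip_width: 0.0438
grasp_force: 25.0
[-0.0008  0.0003  0.1933]
```

View pics/sp2.png

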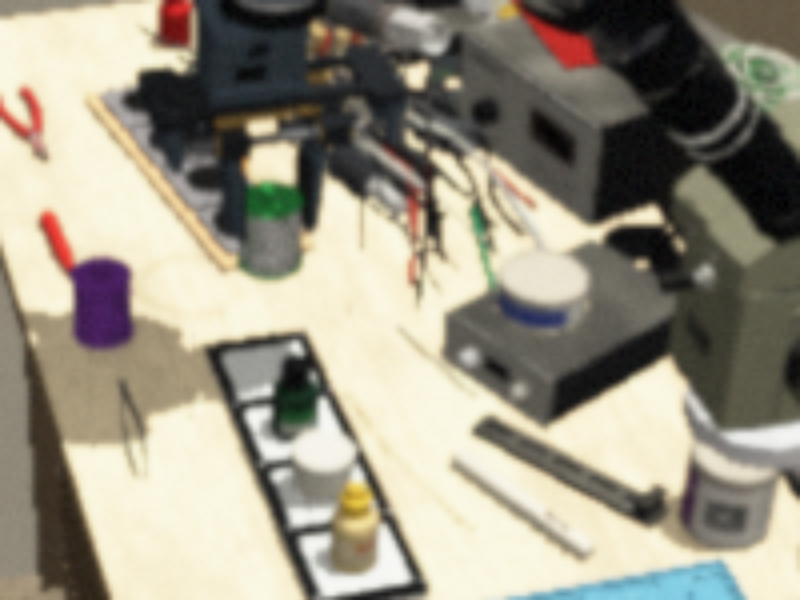

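The spool hangs upright in the gripper, and the other three stand in their pockets: bottle (294,250), jar (301,266), dropper (308,282). I'm lowering the spool.

```bash
python3 -m pendant '0 0 .04 0 0 0;0 0 .08 0 0 0;0 0 .12 0 0 0;0 0 .155 0 0 0;0 0 .178 0 0 0;0 0 .188 0 0 0;0 0 .193 0 0 0;0 0 .195 0 0 0;0 0 .195 0 0 0;0 0 .195 0 0 0'
python3 -m pendant '0 0 0 0 0 0;0 0 0 0 0 0;0 0 0 0 0 0;0 0 0 0 0 0;0 0 0 0 0 0;0 0 0 0 0 0' .85
python3 -m pendant '0 0 -.03 0 0 0;0 0 -.08 0 0 0;0 0 -.14 0 0 0;0 0 -.2 0 0 0;.06 0 -.246 0 0 0;.13 .01 -.26 0 0 0;.2 .02 -.26 0 0 0;.27 .03 -.26 0 0 0;.34 .04 -.26 0 0 0;.4 .05 -.26 0 0 0;.42 .05 -.26 0 0 0;.42 .05 -.26 0 0 0' 1
python3 - <<'E'
from h import *
im,_=capture("side"); cal=calibration("side"); cv2.imwrite("pics/end.png",cv2.resize(im[150:300,220:420],(800,600)))
capture("scene"); sc=calibration("scene")
for t,y in zip("spool capped_bottle jar dropper".split(),(-.155,-.227,-.299,-.371)):
  for c,k in(("side",cal),("scene",sc)):
    for r in spotter.mark_of(c,t)[:3]:
      p=w(k,r["centre"])
      if abs(p[0]-.486)<.06 and p[1]<-.1: print(t,y,c,p.round(4))
E
```

```text
t: 35.15
tcp_pos: [0.4859, -0.1551, 0.122]
ee_rot: [2.221, 2.221, 0.0]
ft_force: [0.3, 0.6, -2.4]
grip_width: 0.0443
grasp_force: 25.0
t: 35.9
tcp_pos: [0.4858, -0.155, 0.1217]
ee_rot: [-2.221, -2.221, 0.0]
ft_force: [-0.1, -0.1, -0.6]
grip_width: 0.0779
grasp_force: 0.0
t: 37.4
tcp_pos: [0.5106, 0.055, 0.2522]
ee_rot: [2.22, 2.222, 0.0]
ft_force: [0.4, 0.1, -1.0]
grip_width: 0.0913
grasp_force: 0.0
spool -0.155 side [ 0.4842 -0.152   0.0071]
spool -0.155 scene [ 0.4882 -0.1501  0.0059]
capped_bottle -0.227 side [ 0.4815 -0.2241  0.0064]
capped_bottle -0.227 side [ 0.4841 -0.3701  0.0048]
capped_bottle -0.227 scene [ 0.485  -0.2284  0.0085]
capped_bottle -0.227 scene [ 0.4852 -0.1514  0.0063]
jar -0.299 scene [ 0.4857 -0.2974  0.0054]
dropper -0.371 side [ 0.4848 -0.3716  0.0057]
dropper -0.371 scene [ 0.4834 -0.3709  0.0079]
```

View pics/end.png

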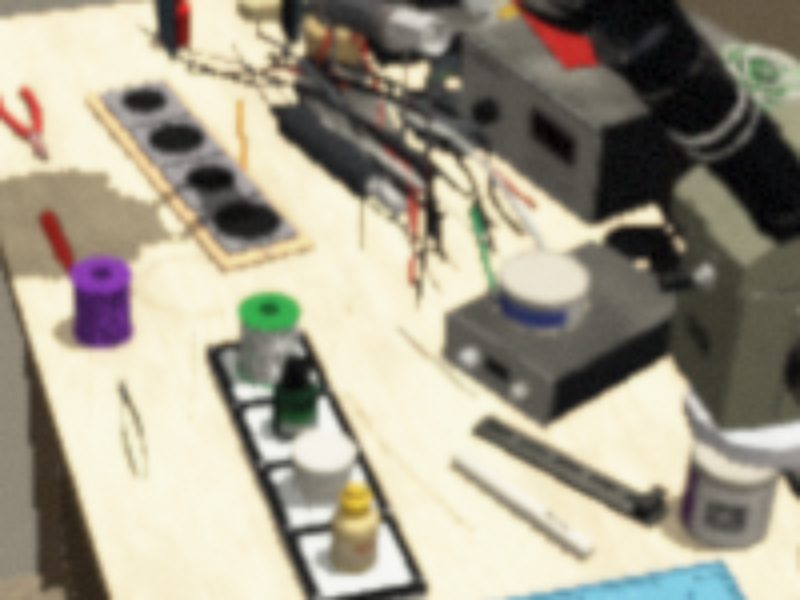

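All four stand upright and centred in their mirrored pockets, at about (287,236), (294,250), (301,266) and (308,282), and the old tiles are empty.

```bash
python3 -c "
from station import sign_off
print(sign_off())"
```

```text
the job is handed in; nothing more can be done
None
```

The job is handed in at about 38 s: spool, dark bottle, jar and dropper stand upright and released in the new rack's pockets, left to right, in reverse of their old order, though the hand-in returned no verdict.

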